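Move the specimen bottles to the new rack in the same order

ROBOT

A 6-joint arm with a two-finger parallel gripper is mounted at the origin on the work surface. World frame = base frame: x ahead of the robot, y to its left, z up, the work surface at z = 0. Lengths are in m, angles in rad, forces in N, time in s.
With the tool pointing down it reaches from about 0.25 to 0.725 m from the base axis. Payload 4 kg.
Tool frame: the origin (TCP) lies midway between the tips of the shut fingers; the grasp point (between the pads) lies 19 mm behind it (bot.grasp_offset is the distance from the TCP to the grasp point, in m); z points along the fingers, y is the direction in which the jaws open and shut (so a half turn about z gives the same grasp; the last joint's range is limited). The gripper opens to 85 mm and grips with 20 to 120 N. Pads are 22 mm wide; open, the fingers measure 114 mm over their backs; the gripper's body (76 mm by 85 mm) begins 54 mm behind the grasp point. The pads swing forward as they close: fully open they stand 13 mm farther back than shut.
Start: joints at [1.117, 0.241, 0.005, 1.335, 0, 1.571], TCP at [0.219, 0.449, 0.231] pointing down, gripper open.
Joint ranges: [-2.72, 2.72], [-1.05, 1.87], [-1.09, 1.28], [-1.99, 2.15], [-1.42, 1.44], [-3.14, 3.14]. Speed limits (rad/s): [2.79, 2.79, 3.14, 3.14, 3.14, 3.14].

INTERFACE

Orientations are given as a unit quaternion [x, y, z, w].
In Python, from workcell import sensors, optics, bot gives the robot as it stands.
- The arm moves only by the tool apply_moves, never from a script. Its argument "plan" is one flat list of numbers, 6 for each row, row after row: the shift along the tool's x, y, z in m, then the turn, a rotation vector about the tool's x, y, z in rad. In form: [tx, ty, tz, ax, ay, az, tx, ty, tz, ax, ay, az, ...]. A call has 1 to 12 rows; each row is the pose to reach, as a shift and turn from the pose commanded when the call began, along the tool's axes at that moment; what a row does not reach only later rows make up. A row lasts 1/12 s, in which the tool goes at most 41.7 mm and 7.16 degrees, less where a joint would pass 70% of its speed; a pose out of reach is approached as far as the arm can. A call with a gripper value outside its range is refused whole. "grip" is the finger opening in m, from 0 to 0.0854, set as the call begins (left out, the last holds). The fingers move at their own pace and stop on an object; the grip force is fixed at half the most. Time passes only in rows, so rows that repeat a pose let the fingers close. It gives the time, the measured TCP pose, the force and the opening at its end, in the units of the state.
- sensors.get_obs(): the state, without advancing time (a new reading comes with each control period).
- optics.camera(name): name is "side" or "top" or "wrist"; returns a dict with "pixels" (480x640x3 uint8, red, green, blue), "fx", "fy", "cx", "cy" (pixels), "k1" (the pictures are not rectified: a ray, as slopes to the right and down, at radius r is drawn at 1 + k1 r^2 times it, then the intrinsics apply), "pose" (4x4, takes a point from camera to world coordinates); the wrist camera has in their place "tool_from_camera" (4x4, takes a point from camera to tool coordinates, whose origin is the TCP and whose axes are the flange's). Camera axes: x right, y up, looking along -z (the intrinsics and any distortion apply to the point x, -y, -z); pixel columns grow to the right and rows downward; lengths in m; the calibration is good to about 2 mm. A picture is of the moment at which its call begins: read the wrist's pose just before it. There is no depth.
- bot.job_done(): hands the job in, once; it reports no verdict.
The state is a dict: "clock": time; "joint_pos": joint angles; "joint_vel": joint speeds; "tau": joint torques, N m; "eef_pos": TCP position; "tool_rot": TCP orientation; "ft_force": force on the tool from outside, world axes, zero at the start; "ft_torque": the same for the moment, N m; "grip_width": finger opening in m.
Only numpy, scipy, OpenCV 4.12 (cv2) and the standard library are available. Lean on these libraries where they do the work, as an engineer would, in place of code of your own. Each camera call takes 0.05 s, during which the arm holds its last target.

TASK

Move the four specimen bottles from the wooden tray into the empty grey rack, one to a compartment, keeping their order as counted from the knob end of each: the bottle nearest the tray's knob goes into the compartment nearest the rack's knob, the next beside it, and so on. Keep the bottles upright, set each one down gently in the middle of its compartment, and let go of them all.

Things in the scene. Friction and masses are not known exactly. Their poses are not given: they have to be found in the camera images.
- slim: Tall slim round bottle, 30 mm diameter, about 90 g; brown body, white cap of the same width on top, straight-sided, 90 mm tall. Origin: centre of its underside, z up. It starts standing in its own fitted seat, its underside 10 mm above the table.
- wide: Short wide round jar, 46 mm diameter, about 130 g; brown body, white cap of the same width on top, straight-sided, 56 mm tall. Origin: centre of its underside, z up. It starts standing in its own fitted seat, its underside 10 mm above the table.
- square: Square bottle, 40 x 40 mm, sides along its x and y, about 150 g; brown body, white cap of the same width on top, straight-sided, 75 mm tall. Origin: centre of its underside, z up. It starts standing in its own fitted seat, its underside 10 mm above the table.
- oblong: Oblong (rectangular) bottle, 28 mm along its x and 46 mm along its y, about 110 g; its long side lies along the old row; brown body, white cap of the same width on top, straight-sided, 66 mm tall. Origin: centre of its underside, z up. It starts standing in its own fitted seat, its underside 10 mm above the table.
- seat_slim: Dark grey square pad, 60 x 60 x 12 mm, fixed on the old tray, with a round recess 34 mm wide, 8 mm deep, in which the bottle of that shape stands at the start. Origin: centre of the pad's underside, 6 mm above the table. x across the tray, y along the row; marks which place in the old row its bottle came from.
- seat_wide: Dark grey square pad, 60 x 60 x 12 mm, fixed on the old tray, with a round recess 50 mm wide, 8 mm deep, in which the bottle of that shape stands at the start. Origin: centre of the pad's underside, 6 mm above the table. x across the tray, y along the row; marks which place in the old row its bottle came from.
- seat_square: Dark grey square pad, 60 x 60 x 12 mm, fixed on the old tray, with a square recess 44 x 44 mm, 8 mm deep, in which the bottle of that shape stands at the start. Origin: centre of the pad's underside, 6 mm above the table. x across the tray, y along the row; marks which place in the old row its bottle came from.
- seat_oblong: Dark grey square pad, 60 x 60 x 12 mm, fixed on the old tray, with a rectangular recess 32 mm (x) by 50 mm (y), 8 mm deep, in which the bottle of that shape stands at the start. Origin: centre of the pad's underside, 6 mm above the table. x across the tray, y along the row; marks which place in the old row its bottle came from.
- old_knob: Black plastic mushroom knob, 28 mm diameter, 34 mm tall, standing on one end of the old tray (wood strip 70 x 324 x 6 mm, fixed, with the four seats in a straight row 62 mm apart); the tray's other end has only a flat brown screw cover. The knob is in line with the row, 49 mm from the middle of the nearest seat, and may be at either end. Origin: centre of its underside, 6 mm above the table. The tray may lie on the robot's left or right.
- new_rack: Empty grey plastic rack, fixed, 70 (x) by 324 mm (y), with a row of four square compartments along y, 56 x 56 mm inside, 6 mm walls with tops 16 mm above the table. Origin: centre of the underside, on the table; compartment centres at x = 0, y = +93, +31, -31, -93 mm, floor at z = 6 mm. A black mushroom knob (28 mm diameter, top at 40 mm) stands at its +y end, y = +142 mm, next to compartment +93.
Mind the look-alikes: they are no part of the job. What is shaped like the slim but purple is not meant.

How it is judged:
By the outcome, as a careful person would: the job done as asked, in the order asked, and still so for the second after the job is handed in, with the robot touching nothing.
It also fails if it takes over 120 s, if anything falls off the work surface, if the arm or the gripper's body presses on something with over 40 N, if the wrist force passes 120 N, or if a joint passes its speed limit or range.

## Working session

There is one attempt and no reset: what is moved stays moved. The work goes in short steps, Python scripts to look and compute and a tool call to move; the robot and the scene stay as the last step left them, time stands still between calls to the robot, and variables do not carry over. Pictures are saved under pics/ and viewed, and the job is handed in when it is done.

Besides the shell and the picture viewer there is one more tool, called after ">>>" as name(argument=value, ...), one argument or row to a line, values as JSON. apply_moves: Moves the arm, as the interface text tells. Its arguments: {"type":"object","properties":{"plan":{"type":"array","items":{"type":"number"}},"grip":{"type":"number"}},"required":["plan"]}

```bash
mkdir -p pics; ls
python3 - <<'E'
from workcell import sensors, optics, bot
import cv2
print(sensors.get_obs())
for n in ["side","top","wrist"]:
    c=optics.camera(n); cv2.imwrite(f"pics/{n}0.png",c["pixels"][:,:,::-1])
    print(n,{k:v for k,v in c.items() if k!="pixels"})
E
```

```text
pics
{'clock': 0.0, 'joint_pos': array([1.11699352e+00, 2.41404074e-01, 3.73612514e-03, 1.33518540e+00,
       1.41439386e-05, 1.57080580e+00]), 'joint_vel': array([ 0.00099764,  0.00034823,  0.00211674, -0.00058232,  0.00164926,
        0.00041308]), 'tau': array([ 8.51767199e-04, -3.72316360e+01,  2.52407598e+01,  1.72038964e-02,
        1.97834756e-04,  1.77705680e-06]), 'eef_pos': array([0.21891738, 0.44883733, 0.23042193]), 'tool_rot': array([ 2.24963938e-01,  9.74366547e-01, -1.00055978e-03, -2.38259495e-04]), 'ft_force': array([-0.15153606, -0.53873021,  0.9526307 ]), 'ft_torque': array([-0.02265435, -0.00456101,  0.03407273]), 'grip_width': 0.08513151054727597}
side {'fx': 581.5232160020217, 'fy': 581.5232160020217, 'cx': 323.60691791214833, 'cy': 247.17770272626188, 'k1': 0.03324171702160067, 'pose': array([[ 0.90417214,  0.24956986, -0.34668087,  0.04459978],
       [-0.42673377,  0.49112231, -0.7594058 , -1.01205643],
       [-0.01926209,  0.834574  ,  0.550559  ,  0.77749452],
       [ 0.        ,  0.        ,  0.        ,  1.        ]])}
top {'fx': 486.73252568004654, 'f
[... 153 characters left out ...]
704,  0.43112485],
       [-0.99956779, -0.02440961,  0.01638307,  0.00694692],
       [ 0.01393966,  0.09710927,  0.9951761 ,  0.96135921],
       [ 0.        ,  0.        ,  0.        ,  1.        ]])}
wrist {'fx': 373.6096922458436, 'fy': 373.6096922458436, 'cx': 324.9555353813534, 'cy': 240.35324132845454, 'k1': -0.0688116414019033, 'tool_from_camera': array([[ 9.28195490e-04,  9.52531273e-01,  3.04439342e-01,
         7.72482446e-02],
       [ 9.99999288e-01, -1.11237876e-03,  4.31549781e-04,
         2.53554680e-04],
       [ 7.49716521e-04,  3.04438724e-01, -9.52531627e-01,
        -1.43024663e-01],
       [ 0.00000000e+00,  0.00000000e+00,  0.00000000e+00,
         1.00000000e+00]])}
```

View pics/side0.png

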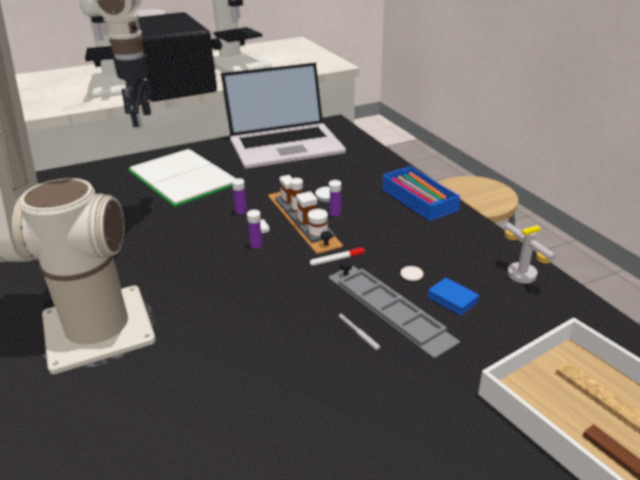

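View pics/top0.png

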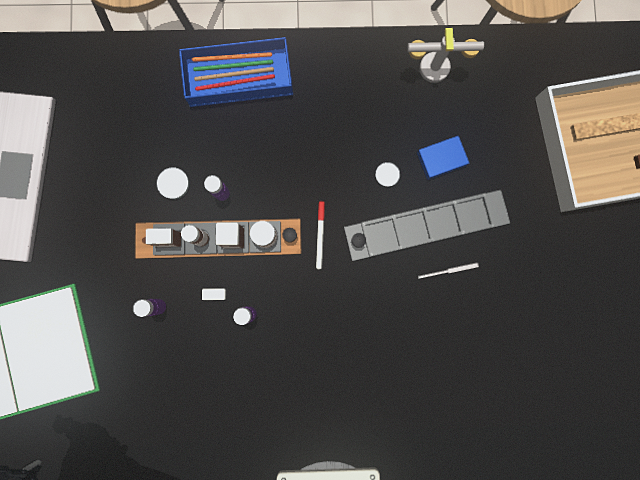

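View pics/wrist0.png

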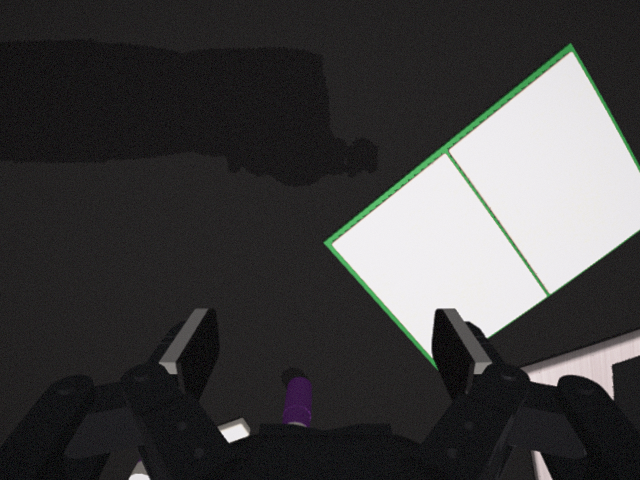

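```bash
cat > h.py <<'E'
import numpy as np, cv2
from workcell import sensors, optics, bot
from scipy.spatial.transform import Rotation as R
def ray(c,u,v,pose=None):
    k=c["k1"]; P=c["pose"] if pose is None else pose
    d=np.array([(u-c["cx"])/c["fx"],(v-c["cy"])/c["fy"]]); s=d.copy()
    for _ in range(20): s=d/(1+k*(s@s))
    return P[:3,3], P[:3,:3]@np.array([s[0],-s[1],-1])
def onz(c,u,v,z,pose=None):
    o,d=ray(c,u,v,pose); return (o+d*(z-o[2])/d[2])
def wristpose():
    s=sensors.get_obs(); T=np.eye(4); T[:3,:3]=R.from_quat(s["tool_rot"]).as_matrix(); T[:3,3]=s["eef_pos"]
    c=optics.camera("wrist"); return c,T@c["tool_from_camera"]
E
python3 - <<'E'
import cv2
a=cv2.imread("pics/top0.png"); b=cv2.imread("pics/side0.png")
x=cv2.resize(a[170:340,120:320],None,fx=4,fy=4,interpolation=cv2.INTER_CUBIC)[:600]
cv2.imwrite("pics/c1.png",x)
cv2.imwrite("pics/c2.png",cv2.resize(b[165:265,220:360],None,fx=5,fy=5,interpolation=cv2.INTER_CUBIC))
cv2.imwrite("pics/c3.png",cv2.resize(a[180:270,335:520],None,fx=4.3,fy=4.3,interpolation=cv2.INTER_CUBIC))
E
```

```text
(no output)
```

View pics/c1.png

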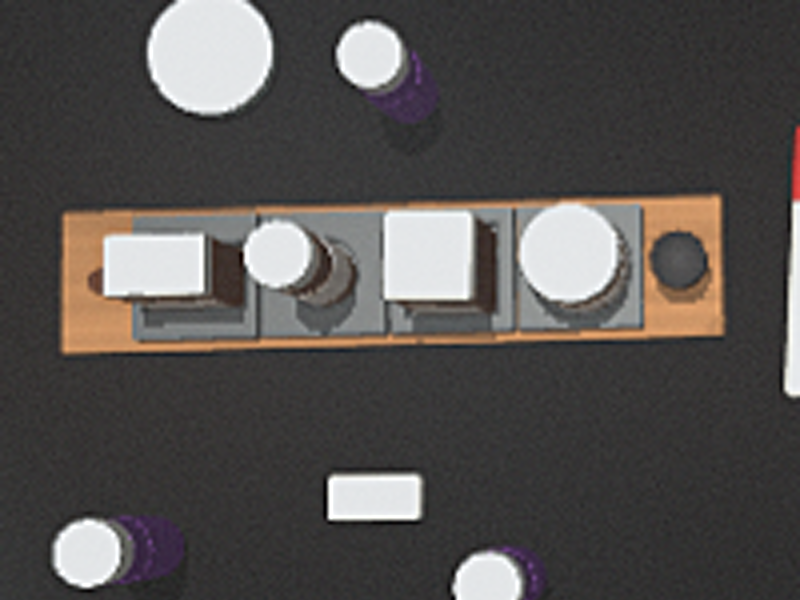

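View pics/c2.png

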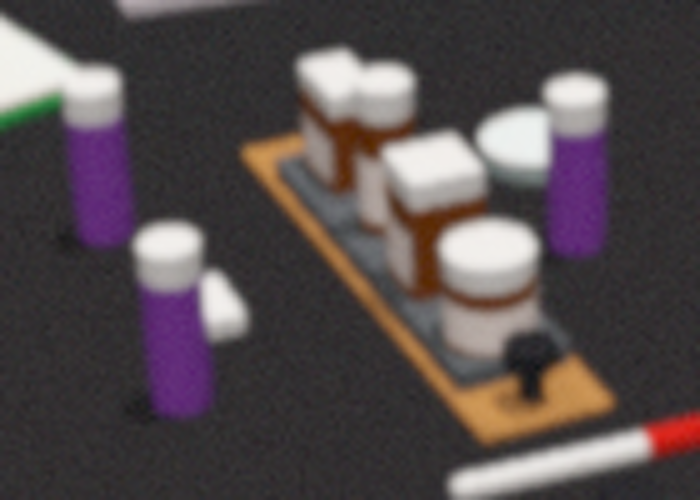

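View pics/c3.png

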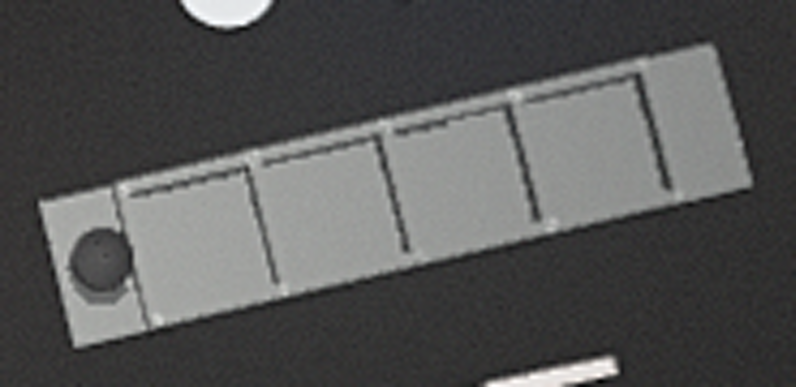

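```bash
cat > m.py <<'E'
from h import *
c=optics.camera("top"); im=c["pixels"]; hsv=cv2.cvtColor(im,cv2.COLOR_RGB2HSV)
w=((hsv[...,2]>195)&(hsv[...,1]<40)).astype(np.uint8)
n,l,st,ce=cv2.connectedComponentsWithStats(w)
H={"oblong":((159,236),.076),"slim":((190,234),.1),"square":((228,234),.085),"wide":((263,233),.066)}
P={}
for k,(p,z) in H.items():
    i=l[p[1],p[0]]; cn=cv2.findContours((l==i).astype(np.uint8),0,2)[0][0]; r=cv2.minAreaRect(cn)
    pts=np.array([onz(c,u,v,z)[:2] for u,v in cv2.boxPoints(r)])
    e=pts[1]-pts[0]; f=pts[2]-pts[1]
    q=onz(c,*ce[i],z); P[k]=q
    print(k,ce[i].round(1),st[i,4],q.round(4),np.linalg.norm(e).round(4),np.linalg.norm(f).round(4))
y=np.array([P["wide"]-P["oblong"]])[0]; print("tray dir to knob deg",np.degrees(np.arctan2(y[1],y[0])),np.linalg.norm(y[:2]))
wood=((hsv[...,0]>5)&(hsv[...,0]<20)&(hsv[...,1]>90)&(hsv[...,2]>90)).astype(np.uint8)
wood[:, :120]=0; wood[:,320:]=0; wood[:200]=0; wood[280:]=0
cn=cv2.findNonZero(wood); r=cv2.minAreaRect(cn); b=np.array([onz(c,u,v,.006)[:2] for u,v in cv2.boxPoints(r)])
print("tray",b.round(4).tolist(),b.mean(0).round(4))
g=((hsv[...,2]>95)&(hsv[...,2]<190)&(hsv[...,1]<40)).astype(np.uint8); 
g[:185]=0;g[265:]=0;g[:,:335]=0;g[:,520:]=0
n,l,st,ce=cv2.connectedComponentsWithStats(cv2.morphologyEx(g,cv2.MORPH_CLOSE,np.ones((5,5))))
i=1+np.argmax(st[1:,4]); r=cv2.minAreaRect(cv2.findNonZero((l==i).astype(np.uint8)))
print(r)
b=np.array([onz(c,u,v,.014)[:2] for u,v in cv2.boxPoints(r)]); C=b.mean(0)
print("rack",b.round(4).tolist(),C.round(4))
k=np.argmax([np.linalg.norm(b[1]-b[0]),np.linalg.norm(b[2]-b[1])]); d=b[k+1]-b[k]
d/=np.linalg.norm(d); d*=np.sign(d[1])
print("rack +y dir",d,np.degrees(np.arctan2(d[1],d[0])),np.linalg.norm(b[1]-b[0]),np.linalg.norm(b[2]-b[1]))
for y in (.093,.031,-.031,-.093): print("slot",y,(C+d*y).round(4))
dk=(hsv[...,2]<70).astype(np.uint8)
for nm,(u,v),z in (("rackknob",(358,241),.04),("old",(290,236),.04)):
    s=dk[v-9:v+9,u-9:u+9]; nn,ll,ss,cc=cv2.connectedComponentsWithStats(s); j=ll[9,9]; print(nm,cc[j]+[u-9,v-9],onz(c,*(cc[j]+[u-9,v-9]),z).round(4))
E
python3 m.py
```

```text
oblong [157.9 235.8] 367 [0.5382 0.2989 0.076 ] 0.0434 0.0256
slim [188.8 233. ] 210 [0.5391 0.2367 0.1   ] 0.0273 0.028
square [226.4 233.4] 476 [0.5386 0.1733 0.085 ] 0.0379 0.0382
wide [261.6 232.6] 469 [0.5409 0.112  0.066 ] 0.0425 0.0428
tray dir to knob deg -89.19384170008748 0.18694218042333932
tray [[0.5746, 0.3687], [0.5756, 0.0429], [0.5044, 0.0425], [0.5039, 0.366]] [0.5396 0.205 ]
((426.486328125, 224.44314575195312), (35.54942321777344, 162.52731323242188), 76.47168731689453)
rack [[0.5561, -0.0421], [0.6245, -0.3578], [0.555, -0.3701], [0.4878, -0.0563]] [ 0.5558 -0.2066]
rack +y dir [-0.21176373  0.97732089] 102.22573153258281 0.32306872289399813 0.07056551956465383
slot 0.093 [ 0.5361 -0.1157]
slot 0.031 [ 0.5493 -0.1763]
slot -0.031 [ 0.5624 -0.2369]
slot -0.093 [ 0.5755 -0.2975]
rackknob [356.95539033 240.59851301] [ 0.5243 -0.0659  0.04  ]
old [289.59649123 235.75789474] [0.5367 0.062  0.04  ]
```

Candidates in the top view: the white caps on the tray are oblong (158,236), slim (189,233), square (226,233) and wide (262,233). The look-alikes are purple slim bottles at (214,184), (142,308) and (242,316), a white block at (213,294) and white discs at (172,183) and (388,174). The crops show that the four brown bottles are the ones on the wooden strip. Counting from its knob at (290,236), the order is wide, square, slim, oblong.

```bash
cat > go.py <<'E'
from h import *
import sys
# usage: go.py x y z theta_deg [x y z th ...] : rows relative to present pose
s=sensors.get_obs(); R0=R.from_quat(s["tool_rot"]); p0=s["eef_pos"]
print("now",p0.round(4),R0.as_rotvec().round(3),"q",s["joint_pos"].round(2),"w",s["grip_width"].round(4),"F",s["ft_force"].round(1),"t",round(s["clock"],2))
a=list(map(float,sys.argv[1:]))
for i in range(0,len(a),4):
    x,y,z,t=a[i:i+4]; t=np.radians(t)
    M=np.array([[np.cos(t),np.sin(t),0],[np.sin(t),-np.cos(t),0],[0,0,-1]]).T
    M=np.array([[np.cos(t),np.sin(t),0],[np.sin(t),-np.cos(t),0],[0,0,-1]])
    sh=R0.inv().apply(np.array([x,y,z])-p0); rv=(R0.inv()*R.from_matrix(M)).as_rotvec()
    print(sh.round(4).tolist(),rv.round(3).tolist())
E
python3 go.py 0.539 0.1125 0.2 90.4
```

```text
Traceback (most recent call last):
  File "go.py", line 5, in <module>
    print("now",p0.round(4),R0.as_rotvec().round(3),"q",s["joint_pos"].round(2),"w",s["grip_width"].round(4),"F",s["ft_force"].round(1),"t",round(s["clock"],2))
                                                                                    ^^^^^^^^^^^^^^^^^^^^^
AttributeError: 'float' object has no attribute 'round'
```

```bash
sed -i 's/s\["grip_width"\].round(4)/round(s["grip_width"],4)/' go.py; python3 go.py 0.539 0.1125 0.2 90.4
```

```text
now [0.219  0.449  0.2307] [-7.070e-01 -3.061e+00  2.000e-03] q [ 1.12  0.24  0.    1.34 -0.    1.57] w 0.0854 F [-0.6 -0.8 -0.7] t 0.2
[-0.4351, -0.1622, 0.0309] [-0.001, 0.001, 1.11]
```

>>> apply_moves(
  plan=[-0.435,-0.162,0.031,0,0,1.11,-0.435,-0.162,0.031,0,0,1.11,-0.435,-0.162,0.031,0,0,1.11,-0.435,-0.162,0.031,0,0,1.11,-0.435,-0.162,0.031,0,0,1.11,-0.435,-0.162,0.031,0,0,1.11,-0.435,-0.162,0.031,0,0,1.11,-0.435,-0.162,0.031,0,0,1.11,-0.435,-0.162,0.031,0,0,1.11,-0.435,-0.162,0.031,0,0,1.11,-0.435,-0.162,0.031,0,0,1.11,-0.435,-0.162,0.031,0,0,1.11],
  grip=0.0854,
)

```text
clock: 1.2
eef_pos: [0.5427, 0.1082, 0.1992]
tool_rot: [0.707, 0.707, -0.0, 0.001]
ft_force: [0.4, -0.3, 0.0]
grip_width: 0.0855
```

```bash
python3 go.py 0.539 0.1125 0.2 90.4; python3 -c "
from h import *
c,P=wristpose(); cv2.imwrite('pics/w1.png',c['pixels'][:,:,::-1]); np.save('P1.npy',P)"
```

```text
now [0.5427 0.1082 0.1992] [ 2.219e+00  2.220e+00 -1.000e-03] q [ 0.2   0.36  0.09  1.3  -0.    1.77] w 0.0855 F [ 0.4 -0.3  0. ] t 1.2
[0.0043, -0.0037, -0.0008] [0.001, 0.002, -0.006]
```

View pics/w1.png

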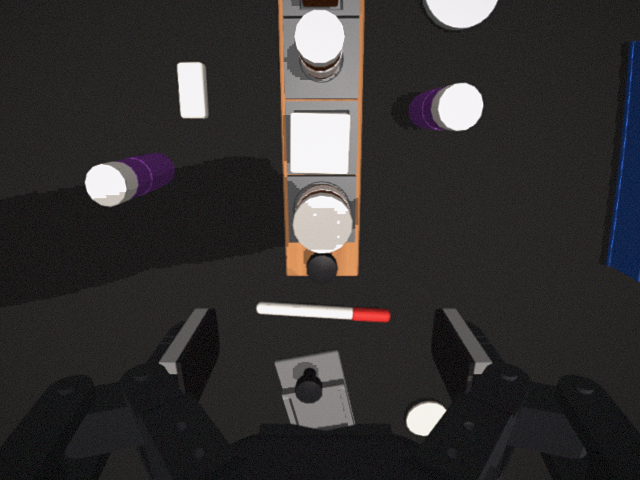

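```bash
python3 go.py 0.539 0.1125 0.2 90.4
cat > wm.py <<'E'
from h import *
c,P=wristpose(); im=c["pixels"]; hsv=cv2.cvtColor(im,cv2.COLOR_RGB2HSV)
print(P[:3,3].round(4))
w=((hsv[...,2]>165)&(hsv[...,1]<40)).astype(np.uint8)
w=cv2.morphologyEx(w,cv2.MORPH_CLOSE,np.ones((3,3)))
n,l,st,ce=cv2.connectedComponentsWithStats(w)
for i in range(1,n):
    if st[i,4]<800 or st[i,1]>300: continue
    r=cv2.minAreaRect(cv2.findNonZero((l==i).astype(np.uint8)))
    print(st[i],ce[i].round(1),np.round(r[2],1),[ (z,onz(c,*r[0],z,P)[:2].round(4).tolist()) for z in (.066,.076,.085,.1)])
wood=((hsv[...,0]>5)&(hsv[...,0]<20)&(hsv[...,1]>90)&(hsv[...,2]>90)).astype(np.uint8)
wood[300:]=0
for v in range(20,270,25):
    u=np.where(wood[v])[0]
    if len(u)>1: print(v,u[0],u[-1],onz(c,u[0]-.5,v,.006,P)[:2].round(4),onz(c,u[-1]+.5,v,.006,P)[:2].round(4))
E
python3 wm.py
```

```text
now [0.5416 0.1093 0.1991] [ 2.220e+00  2.222e+00 -2.000e-03] q [ 0.2   0.36  0.09  1.3  -0.    1.77] w 0.0857 F [ 0.5 -0.9  0.3] t 1.25
[0.0032, -0.0025, -0.0009] [-0.0, 0.001, -0.006]
[0.5425 0.1875 0.342 ]
[ 427    0   73   30 1588] [462.7  11.8] 90.0 [(0.066, [0.6345, 0.2578]), (0.076, [0.6312, 0.2553]), (0.085, [0.6282, 0.253]), (0.1, [0.6232, 0.2492])]
[ 297   12   50   53 2111] [321.5  38.2] 90.0 [(0.066, [0.5397, 0.2416]), (0.076, [0.5398, 0.2397]), (0.085, [0.5399, 0.2379]), (0.1, [0.54, 0.235])]
[ 179   64   29   56 1398] [192.9  91.4] 86.2 [(0.066, [0.4495, 0.208]), (0.076, [0.4528, 0.2072]), (0.085, [0.4559, 0.2066]), (0.1, [0.4609, 0.2054])]
[ 440   85   45   48 1660] [461.9 108.4] 81.9 [(0.066, [0.6391, 0.197]), (0.076, [0.6356, 0.1966]), (0.085, [0.6324, 0.1963]), (0.1, [0.6272, 0.1958])]
[ 292  115   61   61 3589] [321.4 144.5] 90.0 [(0.066, [0.54, 0.1707]), (0.076, [0.5401, 0.1713]), (0.085, [0.5402, 0.1719]), (0.1, [0.5403, 0.1728])]
[  87  166   42   42 1312] [107.5 186.2] 45.0 [(0.066, [0.3767, 0.1416]), (0.076, [0.3827, 0.1433]), (0.085, [0.3881, 0.1448]), (0.1, [0.3971, 0.1473])]
[ 295  197   59   58 2644] [324.1 225.3] 0.0 [(0.066, [0.5415, 0.1105]), (0.076, [0.5415, 0.1133]), (0.085, [0.5416, 0.1158]), (0.1, [0.5416, 0.12])]
20 280 365 [0.505  0.2672] [0.5748 0.2672]
45 281 365 [0.5053 0.2481] [0.5753 0.2482]
70 282 364 [0.5056 0.2287] [0.575  0.2288]
95 282 363 [0.5051 0.2087] [0.5747 0.2088]
120 283 363 [0.5054 0.1882] [0.5752 0.1883]
145 283 362 [0.5048 0.1671] [0.575  0.1672]
170 284 362 [0.505  0.1452] [0.5756 0.1453]
195 285 361 [0.5053 0.1226] [0.5754 0.1227]
220 286 360 [0.5055 0.099 ] [0.5752 0.0992]
245 287 360 [0.5057 0.0745] [0.576  0.0747]
```

```bash
python3 go.py 0.541 0.1115 0.1 90 0.541 0.1115 0.028 90
```

```text
now [0.5399 0.1112 0.1993] [-2.218e+00 -2.224e+00  2.000e-03] q [0.2  0.36 0.08 1.3  0.   1.77] w 0.0855 F [-0.7  0.4 -0.4] t 1.3
[0.0003, 0.0013, 0.0993] [-0.002, 0.0, 0.003]
[0.0003, 0.0014, 0.1713] [-0.002, 0.0, 0.003]
```

>>> apply_moves(
  plan=[0,0.0015,0.04,0,0,0,0,0.0015,0.08,0,0,0,0,0.0015,0.11,0,0,0,0,0.0015,0.14,0,0,0,0,0.0015,0.155,0,0,0,0,0.0015,0.165,0,0,0,0,0.0015,0.171,0,0,0,0,0.0015,0.171,0,0,0,0,0.0015,0.171,0,0,0,0,0.0015,0.171,0,0,0],
)

```text
clock: 2.13
eef_pos: [0.5418, 0.1137, 0.0309]
tool_rot: [0.704, 0.71, 0.001, 0.001]
ft_force: [0.3, -0.7, -0.4]
grip_width: 0.085
```

```bash
python3 go.py 0.541 0.1115 0.028 90;  python3 -c "
from h import *
c=optics.camera('side'); cv2.imwrite('pics/s2.png',cv2.resize(c['pixels'][130:300,180:420,::-1],None,fx=3,fy=3))"
```

```text
now [0.5418 0.1137 0.0309] [2.212 2.229 0.004] q [ 0.21  0.51 -0.16  0.9   0.    1.77] w 0.085 F [ 0.3 -0.7 -0.4] t 2.13
[-0.0022, -0.0008, 0.0029] [0.003, -0.001, 0.007]
```

View pics/s2.png

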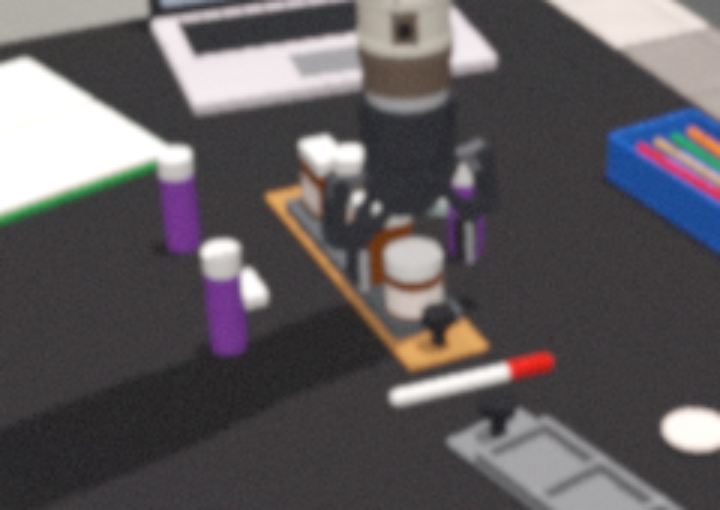

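>>> apply_moves(
  plan=[0,0,0,0,0,0,0,0,0,0,0,0,0,0,0,0,0,0,0,0,0,0,0,0,0,0,0,0,0,0,0,0,0,0,0,0,0,0,0,0,0,0,0,0,0,0,0,0],
  grip=0,
)

```text
clock: 2.85
eef_pos: [0.5411, 0.1131, 0.03]
tool_rot: [0.705, 0.71, 0.0, 0.0]
ft_force: [0.7, -0.6, 6.1]
grip_width: 0.0447
```

```bash
python3 go.py 0.5411 0.1115 0.150 90 0.555 -0.22 0.2 102.2
```

```text
now [0.5411 0.1131 0.03  ] [2.213e+00 2.229e+00 2.000e-03] q [ 0.21  0.51 -0.16  0.9  -0.    1.77] w 0.0447 F [ 0.7 -0.6  6.1] t 2.85
[-0.0016, 0.0001, -0.12] [0.001, -0.0, 0.007]
[-0.3332, 0.0118, -0.17] [0.001, -0.0, -0.206]
```

>>> apply_moves(
  plan=[0,0,-0.01,0,0,0,0,0,-0.03,0,0,0,0,0,-0.06,0,0,0,0,0,-0.09,0,0,0,-0.02,0,-0.12,0,0,-0.02,-0.05,0,-0.14,0,0,-0.04,-0.08,0.005,-0.16,0,0,-0.07,-0.115,0.01,-0.17,0,0,-0.1,-0.15,0.015,-0.17,0,0,-0.13,-0.185,0.02,-0.17,0,0,-0.16,-0.22,0.02,-0.17,0,0,-0.19,-0.255,0.025,-0.17,0,0,-0.21],
)

```text
clock: 3.85
eef_pos: [0.5663, -0.1433, 0.1993]
tool_rot: [0.626, 0.78, -0.0, -0.001]
ft_force: [-0.0, 0.7, -2.0]
grip_width: 0.0448
```

>>> apply_moves(
  plan=[-0.03,0,0,0,0,0,-0.06,0,0,0,0,0,-0.09,0,0,0,0,0,-0.12,0,0,0,0,0,-0.14,0,0,0,0,0,-0.15,0,0,0,0,0,-0.15,0,0,0,0,0,-0.15,0,0,0,0,0,-0.15,0,0,0,0,0,-0.15,0,0,0,0,0],
)

```text
clock: 4.68
eef_pos: [0.5997, -0.2865, 0.1995]
tool_rot: [0.626, 0.78, 0.0, -0.0]
ft_force: [0.1, -0.4, -1.0]
grip_width: 0.0443
```

```bash
python3 go.py 0.5361 -0.1157 0.2 102.2; python3 -c "
from h import *
c,P=wristpose(); cv2.imwrite('pics/w3.png',c['pixels'][:,:,::-1]); np.savez('w3.npz',P=P,im=c['pixels'])"
```

```text
now [ 0.5997 -0.2865  0.1995] [-1.965 -2.45  -0.   ] q [-0.45  0.59  0.46  1.44  0.    0.91] w 0.0443 F [ 0.1 -0.4 -1. ] t 4.68
[0.1805, -0.025, -0.0003] [-0.0, -0.001, 0.006]
```

View pics/w3.png

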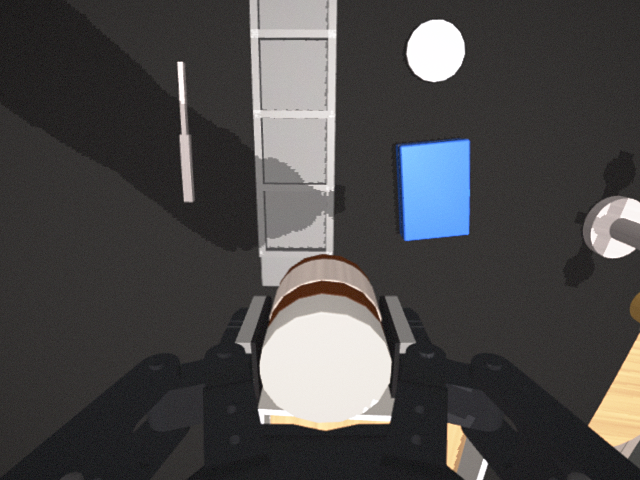

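Run:
```python
from h import *
c=optics.camera("wrist"); d=np.load('w3.npz'); P=d["P"]; im=d["im"]; g=cv2.cvtColor(im,cv2.COLOR_RGB2GRAY).astype(float)
cv2.imwrite('pics/w3c.png',cv2.resize(im[0:300,230:360,::-1],None,fx=2.6,fy=2,interpolation=cv2.INTER_NEAREST))
# long outer edges
L=[];Rr=[]
for v in range(5,270,10):
    row=g[v]; gr=np.diff(cv2.GaussianBlur(row[None],(5,1),0)[0])
    # left edge: first strong rise in 235..275 ; right edge: strong fall in 320..350
    a=235+np.argmax(gr[235:275]); b=320+np.argmin(gr[320:350])
    pl=onz(c,a+.5,v,.016,P)[:2]; pr=onz(c,b+.5,v,.016,P)[:2]
    print(v,a,b,pl.round(4),pr.round(4),np.linalg.norm(pl-pr).round(4))
m=g[:,275:300].mean(1)
print(m[0:300].round(0).tolist())
```

```text
5 249 336 [ 0.5059 -0.1361] [ 0.5727 -0.1218] 0.0683
15 249 336 [ 0.5072 -0.1433] [ 0.5743 -0.1288] 0.0686
25 249 336 [ 0.5085 -0.1505] [ 0.5759 -0.136 ] 0.069
35 249 336 [ 0.5098 -0.1578] [ 0.5776 -0.1432] 0.0694
45 250 335 [ 0.5119 -0.165 ] [ 0.5785 -0.1506] 0.0682
55 250 335 [ 0.5132 -0.1724] [ 0.5802 -0.1579] 0.0685
65 251 335 [ 0.5153 -0.1798] [ 0.5819 -0.1653] 0.0681
75 251 335 [ 0.5166 -0.1873] [ 0.5836 -0.1727] 0.0685
85 251 335 [ 0.5179 -0.195 ] [ 0.5853 -0.1803] 0.069
95 251 335 [ 0.5193 -0.2027] [ 0.5871 -0.1879] 0.0694
105 252 335 [ 0.5214 -0.2103] [ 0.5888 -0.1956] 0.069
115 252 335 [ 0.5228 -0.2182] [ 0.5906 -0.2033] 0.0695
125 253 334 [ 0.525  -0.2261] [ 0.5916 -0.2114] 0.0682
135 253 334 [ 0.5264 -0.2342] [ 0.5935 -0.2194] 0.0687
145 253 334 [ 0.5278 -0.2424] [ 0.5953 -0.2275] 0.0692
155 254 334 [ 0.53   -0.2505] [ 0.5972 -0.2357] 0.0688
165 254 334 [ 0.5315 -0.2589] [ 0.5992 -0.2439] 0.0693
175 255 333 [ 0.5338 -0.2673] [ 0.6002 -0.2526] 0.0681
185 255 334 [ 0.5352 -0.276 ] [ 0.6031 -0.2609] 0.0695
195 255 333 [ 0.5367 -0.2848] [ 0.6042 -0.2698] 0.0691
205 256 333 [ 
[... 1759 characters left out ...]
, 125.0, 126.0, 125.0, 126.0, 125.0, 125.0, 125.0, 126.0, 125.0, 125.0, 126.0, 125.0, 125.0, 125.0, 125.0, 125.0, 125.0, 124.0, 126.0, 125.0, 125.0, 125.0, 125.0, 125.0, 124.0, 124.0, 124.0, 124.0, 124.0, 124.0, 124.0, 128.0, 138.0, 147.0, 152.0, 159.0, 166.0, 171.0, 178.0, 186.0, 187.0, 186.0, 187.0, 186.0, 186.0, 187.0, 187.0, 178.0, 145.0, 84.0, 75.0, 96.0, 154.0, 192.0, 193.0, 191.0, 191.0, 191.0, 188.0, 187.0, 186.0, 186.0, 184.0, 176.0, 168.0, 160.0, 156.0, 154.0, 154.0, 156.0, 158.0, 160.0, 161.0, 160.0, 162.0, 164.0, 163.0, 164.0, 163.0, 163.0, 162.0, 162.0, 161.0, 162.0, 162.0, 164.0, 164.0, 154.0, 142.0, 140.0, 135.0, 131.0, 124.0, 120.0, 109.0, 101.0, 93.0, 88.0, 89.0, 89.0, 94.0]
```

View pics/w3c.png

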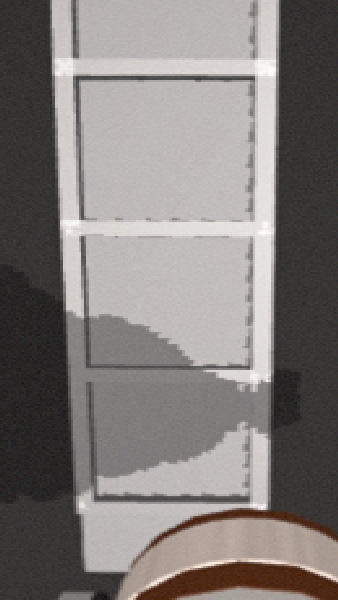

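Run:
```python
from h import *
c=optics.camera("wrist"); P=np.load('w3.npz')["P"]
A=[(287,32.8,.062),(287,113.9,0),(287,185.6,-.062),(287,253.4,-.124)]
Y=np.array([a[2] for a in A]); X=np.array([onz(c,a[0],a[1],.016,P)[:2] for a in A])
print(X.round(4),np.linalg.norm(np.diff(X,axis=0),axis=1).round(4))
# long edges fit, direction
Lp=np.array([onz(c,u+1,v,.016,P)[:2] for u,v in ((249,25),(250.5,65),(252,105),(253.5,145),(255,185),(256.5,225),(258,250))])
Rp=np.array([onz(c,u+.5,v,.016,P)[:2] for u,v in ((336,20),(335,80),(335,110),(334,140),(333.5,180),(333,220),(332,250))])
for Q in (Lp,Rp):
    vx,vy,x0,y0=cv2.fitLine(Q.astype(np.float32),2,0,.01,.01).ravel(); print(np.degrees(np.arctan2(vy,vx)),x0,y0)
# centre estimate: use dir d
d=np.array([-.2117,.9773]); n=np.array([d[1],-d[0]])
off=((Lp@n).mean()+(Rp@n).mean())/2; al=np.mean(X@d-Y)
C=n*off+d*al; print("C",C,"width",(Rp@n).mean()-(Lp@n).mean(), "along resid",(X@d-Y-al).round(4))
for y in (.093,.031,-.031,-.093): print("slot",y,(C+d*y).round(4))
```

```text
[[ 0.5388 -0.15  ]
 [ 0.5509 -0.2112]
 [ 0.5625 -0.2705]
 [ 0.5744 -0.3326]] [0.0624 0.0604 0.0633]
-78.00496 0.528812 -0.24359123
-77.997795 0.5956523 -0.22865318
C [ 0.55641055 -0.20940722] width 0.06848535715073573 along resid [-0.0002 -0.0006  0.001  -0.0002]
slot 0.093 [ 0.5367 -0.1185]
slot 0.031 [ 0.5498 -0.1791]
slot -0.031 [ 0.563  -0.2397]
slot -0.093 [ 0.5761 -0.3003]
```

```bash
python3 go.py 0.5363 -0.1152 0.1 102.1 0.5363 -0.1152 0.0265 102.1
```

```text
now [ 0.5999 -0.287   0.1998] [1.966 2.45  0.   ] q [-0.45  0.59  0.46  1.44  0.    0.91] w 0.0447 F [ 0.1  0.2 -2. ] t 4.83
[0.1815, -0.0248, 0.0997] [0.0, 0.0, 0.007]
[0.1815, -0.0248, 0.1732] [0.0, 0.0, 0.007]
```

>>> apply_moves(
  plan=[0.03,-0.005,0,0,0,0,0.065,-0.01,0,0,0,0,0.1,-0.015,0.01,0,0,0.005,0.13,-0.02,0.03,0,0,0.005,0.16,-0.023,0.05,0,0,0.005,0.175,-0.025,0.07,0,0,0.005,0.1815,-0.025,0.09,0,0,0.007,0.1815,-0.025,0.1,0,0,0.007,0.1815,-0.025,0.11,0,0,0.007,0.1815,-0.025,0.12,0,0,0.007,0.1815,-0.025,0.12,0,0,0.007,0.1815,-0.025,0.12,0,0,0.007],
)

```text
clock: 5.83
eef_pos: [0.5364, -0.1171, 0.0792]
tool_rot: [0.63, 0.777, -0.0, -0.0]
ft_force: [-0.0, -0.1, -2.3]
grip_width: 0.0448
```

```bash
python3 go.py 0.5363 -0.1152 0.0265 102.1; python3 -c "
from h import *
c,P=wristpose(); cv2.imwrite('pics/w4.png',c['pixels'][:,:,::-1])"
```

```text
now [ 0.5364 -0.1171  0.0792] [-1.978 -2.441  0.   ] q [-0.21  0.45 -0.11  1.01 -0.    1.15] w 0.0448 F [-0.  -0.1 -2.3] t 5.83
[0.0019, 0.0003, 0.0527] [-0.0, -0.0, -0.002]
```

View pics/w4.png

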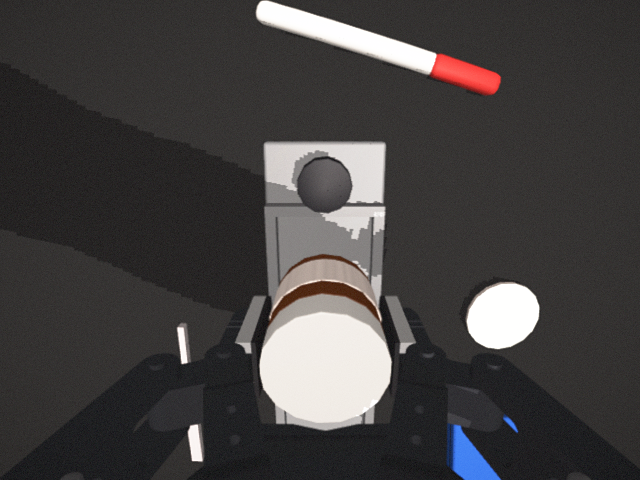

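>>> apply_moves(
  plan=[0.0005,0,0.015,0,0,0,0.0005,0,0.028,0,0,0,0.0005,0,0.038,0,0,0,0.0005,0,0.044,0,0,0,0.0005,0,0.048,0,0,0,0.0005,0,0.051,0,0,0,0.0005,0,0.0525,0,0,0,0.0005,0,0.0525,0,0,0,0.0005,0,0.0525,0,0,0],
)

```text
clock: 6.63
eef_pos: [0.5365, -0.1159, 0.0272]
tool_rot: [0.629, 0.777, 0.0, 0.0]
ft_force: [-0.3, 0.5, -2.3]
grip_width: 0.0451
```

>>> apply_moves(
  plan=[0,0,0.0005,0,0,0,0,0,0.001,0,0,0,0,0,0.001,0,0,0],
)

```text
clock: 6.88
eef_pos: [0.5365, -0.1159, 0.0261]
tool_rot: [0.629, 0.777, 0.0, 0.0]
ft_force: [-0.1, -0.4, -1.4]
grip_width: 0.0449
```

>>> apply_moves(
  plan=[0,0,0.0005,0,0,0,0,0,0.001,0,0,0,0,0,0.001,0,0,0],
)

```text
clock: 7.13
eef_pos: [0.5364, -0.1159, 0.0261]
tool_rot: [0.629, 0.777, 0.0, 0.001]
ft_force: [-2.4, 1.1, 6.6]
grip_width: 0.0449
```

>>> apply_moves(
  plan=[0,0,0,0,0,0,0,0,0,0,0,0,0,0,0,0,0,0,0,0,0,0,0,0,0,0,-0.005,0,0,0,0,0,-0.025,0,0,0,0,0,-0.06,0,0,0,0,0,-0.1,0,0,0,0,0,-0.14,0,0,0,0,0,-0.14,0,0,0],
  grip=0.0854,
)

```text
clock: 7.97
eef_pos: [0.5412, -0.117, 0.174]
tool_rot: [0.629, 0.777, 0.004, 0.007]
ft_force: [1.8, -0.5, 1.2]
grip_width: 0.0854
```

```bash
python3 go.py 0.5397 0.1715 0.17 90 0.5397 0.1715 0.036 90; python3 -c "
from h import *
c=optics.camera('top'); cv2.imwrite('pics/t5.png',cv2.resize(c['pixels'][170:300,120:520,::-1],None,fx=2,fy=2))"
```

```text
now [ 0.5412 -0.117   0.174 ] [1.968 2.431 0.011] q [-0.21  0.36  0.02  1.22 -0.    1.15] w 0.0854 F [ 1.8 -0.5  1.2] t 7.97
[0.2825, 0.0586, 0.003] [0.015, 0.005, 0.21]
[0.2833, 0.0567, 0.137] [0.015, 0.005, 0.21]
```

View pics/t5.png

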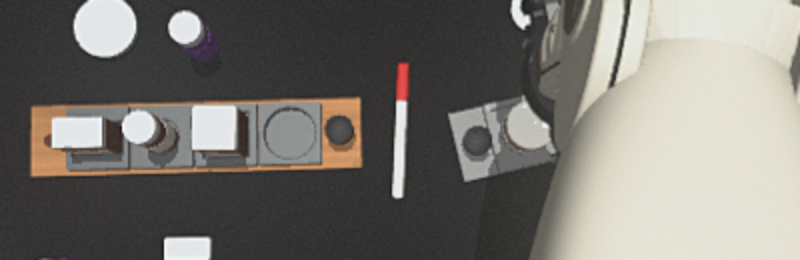

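>>> apply_moves(
  plan=[0.02,0.004,0,0,0,0.02,0.05,0.011,0,0,0,0.04,0.085,0.019,0,0,0,0.06,0.12,0.027,0,0,0,0.09,0.155,0.035,0,0,0,0.12,0.19,0.043,0,0,0,0.15,0.22,0.05,0,0,0,0.17,0.25,0.056,0,0,0,0.19,0.27,0.061,0,0,0,0.21,0.281,0.063,0,0,0,0.21,0.281,0.063,0,0,0,0.21,0.281,0.063,0,0,0,0.21],
)

```text
clock: 9.02
eef_pos: [0.5387, 0.1717, 0.164]
tool_rot: [0.707, 0.708, -0.001, -0.0]
ft_force: [-0.4, -0.0, -0.5]
grip_width: 0.0854
```

>>> apply_moves(
  plan=[0,0,0,0,0,0,0,0,0,0,0,0],
)

```text
clock: 9.18
eef_pos: [0.5392, 0.1705, 0.1647]
tool_rot: [0.708, 0.706, -0.0, 0.0]
ft_force: [0.7, 0.3, 0.2]
grip_width: 0.0853
```

```bash
python3 go.py 0.5395 0.1725 0.036 90; python3 wm.py | head -9
```

```text
now [0.5392 0.1705 0.1647] [ 2.223e+00  2.219e+00 -1.000e-03] q [ 0.31  0.41  0.06  1.23 -0.    1.88] w 0.0853 F [0.7 0.3 0.2] t 9.18
[0.002, 0.0004, 0.1287] [-0.0, 0.001, -0.002]
[0.5404 0.2486 0.3077]
[ 300    0   49   76 3669] [324.   37.1] 90.0 [(0.066, [0.5394, 0.2964]), (0.076, [0.5395, 0.2945]), (0.085, [0.5395, 0.2927]), (0.1, [0.5396, 0.2897])]
[ 436   19   81   88 5584] [476.1  62.5] 90.0 [(0.066, [0.6312, 0.2837]), (0.076, [0.6274, 0.2822]), (0.085, [0.624, 0.2809]), (0.1, [0.6184, 0.2787])]
[ 298  119   55   56 2380] [325.1 147. ] 45.0 [(0.066, [0.54, 0.2325]), (0.076, [0.54, 0.2332]), (0.085, [0.54, 0.2338]), (0.1, [0.54, 0.2348])]
[ 174  142   29   55 1377] [187.9 168.4] 88.1 [(0.066, [0.451, 0.2195]), (0.076, [0.4547, 0.2207]), (0.085, [0.4581, 0.2218]), (0.1, [0.4636, 0.2236])]
[ 452  189   48   48 1770] [475.4 212.4] 45.0 [(0.066, [0.6407, 0.1907]), (0.076, [0.6365, 0.1931]), (0.085, [0.6328, 0.1952]), (0.1, [0.6266, 0.1988])]
[ 295  218   63   60 3594] [325.3 247. ] 90.0 [(0.066, [0.5406, 0.1658]), (0.076, [0.5406, 0.1692]), (0.085, [0.5406, 0.1723]), (0.1, [0.5406, 0.1774])]
[  78  269   42   40 1277] [ 98.9 288.6] 90.0 [(0.066, [0.3743, 0.134]), (0.076, [0.3812, 0.1388]), (0.085, [0.3874, 0.143]), (0.1, [0.3977, 0.1502])]
20 278 372 [0.5053 0.3204] [0.5746 0.3203]
```

>>> apply_moves(
  plan=[0.0015,0.0005,0.025,0,0,0,0.0015,0.0005,0.055,0,0,0,0.0015,0.0005,0.085,0,0,0,0.0015,0.0005,0.105,0,0,0,0.0015,0.0005,0.118,0,0,0,0.0015,0.0005,0.125,0,0,0,0.0015,0.0005,0.125,0,0,0,0.0015,0.0005,0.125,0,0,0,0.0015,0.0005,0.125,0,0,0],
)

```text
clock: 9.98
eef_pos: [0.5408, 0.1736, 0.0411]
tool_rot: [0.707, 0.707, 0.001, 0.001]
ft_force: [0.2, -0.3, 0.0]
grip_width: 0.0854
```

>>> apply_moves(
  plan=[0,0,0,0,0,0,0,0,0,0,0,0,0,0,0,0,0,0,0,0,0,0,0,0,0,0,0,0,0,0,0,0,0,0,0,0,0,0,0,0,0,0,0,0,0,0,0,0],
  grip=0,
)

```text
clock: 10.65
eef_pos: [0.5401, 0.1738, 0.0405]
tool_rot: [0.707, 0.707, 0.001, 0.0]
ft_force: [-1.5, -0.1, 5.6]
grip_width: 0.0398
```

```bash
python3 go.py 0.5395 0.1725 0.036 90
```

```text
now [0.5401 0.1738 0.0405] [2.221e+00 2.221e+00 2.000e-03] q [ 0.31  0.52 -0.11  0.94  0.    1.88] w 0.0398 F [-1.5 -0.1  5.6] t 10.65
[-0.0013, -0.0006, 0.0045] [0.001, -0.0, 0.0]
```

>>> apply_moves(
  plan=[0,0,-0.01,0,0,0,0,0,-0.03,0,0,0,0,0,-0.06,0,0,0,0,0,-0.09,0,0,0,-0.015,0,-0.115,0,0,-0.01,-0.04,0,-0.13,0,0,-0.03,-0.07,0.002,-0.13,0,0,-0.05,-0.1,0.003,-0.13,0,0,-0.07,-0.135,0.004,-0.13,0,0,-0.09,-0.17,0.005,-0.13,0,0,-0.12,-0.205,0.006,-0.13,0,0,-0.15,-0.24,0.007,-0.13,0,0,-0.18],
)

```text
clock: 11.65
eef_pos: [0.5459, -0.0679, 0.1697]
tool_rot: [0.64, 0.768, -0.0, -0.001]
ft_force: [1.5, 0.5, -1.9]
grip_width: 0.0399
```

```bash
python3 go.py 0.5501 -0.1765 0.17 102.1
```

```text
now [ 0.5459 -0.0679  0.1697] [-2.010e+00 -2.413e+00  1.000e-03] q [-0.12  0.37  0.03  1.23 -0.    1.27] w 0.0399 F [ 1.5  0.5 -1.9] t 11.65
[-0.1076, -0.0155, -0.0004] [-0.001, -0.0, -0.029]
```

>>> apply_moves(
  plan=[-0.035,-0.005,0,0,0,-0.015,-0.065,-0.01,0,0,0,-0.03,-0.09,-0.014,0.005,0,0,-0.03,-0.104,-0.016,0.015,0,0,-0.03,-0.109,-0.0165,0.03,0,0,-0.03,-0.109,-0.0165,0.05,0,0,-0.03,-0.109,-0.0165,0.07,0,0,-0.03,-0.109,-0.0165,0.08,0,0,-0.03,-0.109,-0.0165,0.08,0,0,-0.03,-0.109,-0.0165,0.08,0,0,-0.03],
)

```text
clock: 12.48
eef_pos: [0.5494, -0.1758, 0.0891]
tool_rot: [0.629, 0.778, -0.0, -0.001]
ft_force: [0.8, 0.2, -0.8]
grip_width: 0.0395
```

```bash
python3 go.py 0.5501 -0.1765 0.0365 102.1; python3 -c "
from h import *
c,P=wristpose(); cv2.imwrite('pics/w6.png',c['pixels'][:,:,::-1])"
```

```text
now [ 0.5494 -0.1758  0.0891] [-1.974e+00 -2.441e+00  1.000e-03] q [-0.31  0.49 -0.02  1.07  0.    1.05] w 0.0395 F [ 0.8  0.2 -0.8] t 12.48
[-0.0009, 0.0007, 0.0526] [-0.002, -0.001, -0.0]
```

View pics/w6.png

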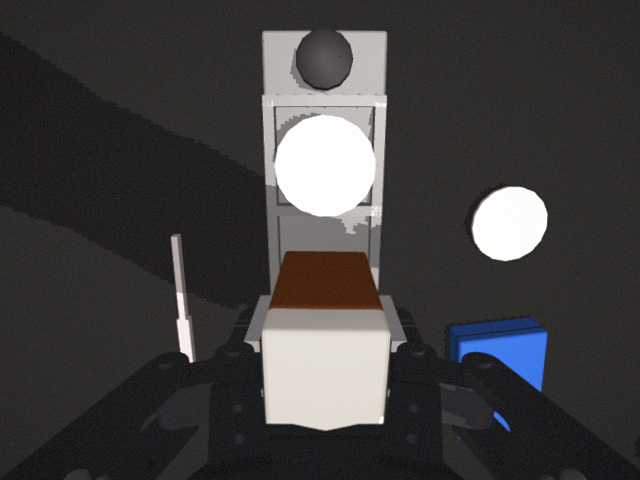

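>>> apply_moves(
  plan=[-0.0005,0.0005,0.015,0,0,0,-0.0005,0.0005,0.028,0,0,0,-0.0005,0.0005,0.038,0,0,0,-0.0005,0.0005,0.044,0,0,0,-0.0005,0.0005,0.048,0,0,0,-0.0005,0.0005,0.051,0,0,0,-0.0005,0.0005,0.0525,0,0,0,-0.0005,0.0005,0.0525,0,0,0,-0.0005,0.0005,0.0525,0,0,0],
)

```text
clock: 13.28
eef_pos: [0.5509, -0.1771, 0.0377]
tool_rot: [0.629, 0.777, 0.0, 0.0]
ft_force: [0.3, -0.6, -1.3]
grip_width: 0.0395
```

>>> apply_moves(
  plan=[0,0,0.0005,0,0,0,0,0,0.001,0,0,0,0,0,0.001,0,0,0],
)

```text
clock: 13.53
eef_pos: [0.5508, -0.1771, 0.0366]
tool_rot: [0.629, 0.777, 0.0, 0.0]
ft_force: [0.3, 0.1, -1.1]
grip_width: 0.0393
```

>>> apply_moves(
  plan=[0,0,0.0005,0,0,0,0,0,0.001,0,0,0,0,0,0.001,0,0,0],
)

```text
clock: 13.78
eef_pos: [0.5508, -0.1771, 0.0365]
tool_rot: [0.629, 0.777, 0.0, 0.001]
ft_force: [-2.1, -0.5, 6.3]
grip_width: 0.0391
```

Contact. I'll release, rise and look.

>>> apply_moves(
  plan=[0,0,0,0,0,0,0,0,0,0,0,0,0,0,0,0,0,0,0,0,0,0,0,0,0,0,-0.005,0,0,0,0,0,-0.025,0,0,0,0,0,-0.06,0,0,0,0,0,-0.1,0,0,0,0,0,-0.13,0,0,0,0,0,-0.14,0,0,0],
  grip=0.0854,
)

```text
clock: 14.62
eef_pos: [0.5534, -0.1779, 0.1816]
tool_rot: [0.629, 0.777, 0.002, 0.005]
ft_force: [-0.1, -0.2, -0.3]
grip_width: 0.085
```

```bash
python3 go.py 0.5395 0.236 0.175 90
```

```text
now [ 0.5534 -0.1779  0.1816] [1.971 2.435 0.006] q [-0.31  0.42  0.13  1.27  0.    1.05] w 0.085 F [-0.1 -0.2 -0.3] t 14.62
[0.4077, 0.0727, 0.0052] [0.009, 0.004, 0.21]
```

>>> apply_moves(
  plan=[0.03,0.005,-0.005,0,0,0.02,0.065,0.012,-0.005,0,0,0.04,0.1,0.019,-0.005,0,0,0.06,0.14,0.026,-0.005,0,0,0.08,0.18,0.034,-0.005,0,0,0.1,0.22,0.041,-0.005,0,0,0.12,0.26,0.049,-0.005,0,0,0.14,0.3,0.056,-0.005,0,0,0.16,0.335,0.063,-0.005,0,0,0.18,0.365,0.068,-0.005,0,0,0.2,0.39,0.073,-0.005,0,0,0.21,0.405,0.0755,-0.005,0,0,0.21],
)

```text
clock: 15.62
eef_pos: [0.5393, 0.2378, 0.1798]
tool_rot: [0.706, 0.708, -0.0, -0.0]
ft_force: [-0.1, -1.2, 0.2]
grip_width: 0.0851
```

>>> apply_moves(
  plan=[0,0,0,0,0,0,0,0,0,0,0,0,0,0,0,0,0,0],
)

```text
clock: 15.87
eef_pos: [0.5398, 0.2338, 0.18]
tool_rot: [0.707, 0.707, -0.001, 0.0]
ft_force: [0.3, 0.5, -0.6]
grip_width: 0.0852
```

```bash
python3 go.py 0.5397 0.2355 0.05 90; python3 wm.py | head -9;  python3 -c "
from h import *
c=optics.camera('top'); cv2.imwrite('pics/t7.png',cv2.resize(c['pixels'][170:300,120:520,::-1],None,fx=2,fy=2)); cv2.imwrite('pics/t7b.png',c['pixels'][:,:,::-1])"
```

```text
now [0.5398 0.2338 0.18  ] [ 2.222e+00  2.220e+00 -2.000e-03] q [ 0.41  0.44  0.16  1.29 -0.    1.98] w 0.0852 F [ 0.3  0.5 -0.6] t 15.87
[0.0019, -0.0001, 0.13] [-0.001, 0.001, -0.001]
[0.541  0.3119 0.323 ]
[  88   84   47   51 1910] [111.1 108.6] 90.0 [(0.066, [0.3972, 0.3215]), (0.076, [0.4028, 0.3211]), (0.085, [0.4078, 0.3208]), (0.1, [0.4162, 0.3202])]
[ 287  102   76  105 6584] [327.5 149.7] 90.0 [(0.066, [0.5402, 0.2904]), (0.076, [0.5402, 0.2912]), (0.085, [0.5402, 0.292]), (0.1, [0.5403, 0.2932])]
[ 424  110   74   77 4476] [460.6 148. ] 90.0 [(0.066, [0.6323, 0.295]), (0.076, [0.6288, 0.2956]), (0.085, [0.6256, 0.2962]), (0.1, [0.6202, 0.2972])]
[ 188  215   27   49 1151] [201.3 238.9] 85.4 [(0.066, [0.4504, 0.2301]), (0.076, [0.454, 0.2333]), (0.085, [0.4571, 0.2361]), (0.1, [0.4624, 0.2409])]
[ 301  221   48   50 1772] [324.  246.8] 42.3 [(0.066, [0.5397, 0.2238]), (0.076, [0.5397, 0.2272]), (0.085, [0.5398, 0.2303]), (0.1, [0.5399, 0.2354])]
[ 434  269   43   46 1327] [455.2 292.6] 15.3 [(0.066, [0.6406, 0.1881]), (0.076, [0.6367, 0.193]), (0.085, [0.6332, 0.1973]), (0.1, [0.6274, 0.2045])]
70 280 368 [0.5045 0.3509] [0.5747 0.3509]
95 281 368 [0.5048 0.3321] [0.5752 0.3321]
```

View pics/t7.png

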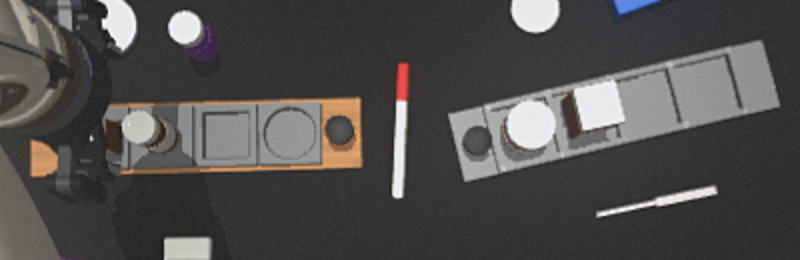

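>>> apply_moves(
  plan=[0.001,0,0.025,0,0,0,0.001,0,0.055,0,0,0,0.001,0,0.085,0,0,0,0.001,0,0.11,0,0,0,0.001,0,0.125,0,0,0,0.001,0,0.131,0,0,0,0.001,0,0.131,0,0,0,0.001,0,0.131,0,0,0,0.001,0,0.131,0,0,0],
)

```text
clock: 16.72
eef_pos: [0.5414, 0.236, 0.051]
tool_rot: [0.707, 0.707, 0.001, 0.001]
ft_force: [0.4, -0.5, 0.4]
grip_width: 0.0856
```

>>> apply_moves(
  plan=[0,0,0,0,0,0,0,0,0,0,0,0,0,0,0,0,0,0,0,0,0,0,0,0,0,0,0,0,0,0,0,0,0,0,0,0,0,0,0,0,0,0,0,0,0,0,0,0,0,0,0,0,0,0],
  grip=0,
)

```text
clock: 17.47
eef_pos: [0.5401, 0.2361, 0.0498]
tool_rot: [0.707, 0.707, 0.0, 0.0]
ft_force: [-1.2, -0.8, 5.9]
grip_width: 0.029
```

```bash
python3 go.py 0.5397 0.2355 0.05 90
python3 - <<'E'
from h import *
c=optics.camera("top"); im=c["pixels"]; hsv=cv2.cvtColor(im,cv2.COLOR_RGB2HSV)
w=((hsv[...,2]>205)&(hsv[...,1]<40)).astype(np.uint8)
n,l,st,ce=cv2.connectedComponentsWithStats(w)
C=np.array([.5558,-.2066]);d=np.array([-.2117,.9773]);nn=np.array([d[1],-d[0]])
for p,z,y in (((385,232),.062,.093),((420,222),.081,.031)):
    i=l[p[1],p[0]]; r=cv2.minAreaRect(cv2.findNonZero((l==i).astype(np.uint8))); q=onz(c,*r[0],z)[:2]
    print(st[i],r,q.round(4),"across",(q-C)@nn,"along err",(q-C)@d-y)
E
```

```text
now [0.5401 0.2361 0.0498] [2.221e+00 2.221e+00 1.000e-03] q [ 0.41  0.55 -0.03  0.99  0.    1.98] w 0.029 F [-1.2 -0.8  5.9] t 17.47
[-0.0006, -0.0004, -0.0002] [0.0, -0.0, 0.0]
[374 220  24  24 460] ((385.5, 231.5), (23.0, 23.0), 90.0) [ 0.5378 -0.118 ] across 0.0012169100658391374 along err -0.002562002453838058
[407 210  25  25 454] ((419.0421142578125, 222.1825714111328), (21.361652374267578, 21.13679313659668), 77.00537872314453) [ 0.5512 -0.1774] across 0.0017402040784840016 along err -0.001470740181076978
```

Run:
```python
from h import *
c=optics.camera("wrist"); T=np.eye(4); t=np.radians(102.1)
T[:3,:3]=np.array([[np.cos(t),np.sin(t),0],[np.sin(t),-np.cos(t),0],[0,0,-1]]); T[:3,3]=[.5494,-.1758,.0891]
P=T@c["tool_from_camera"]; im=cv2.imread("pics/w6.png"); g=cv2.cvtColor(im,cv2.COLOR_BGR2GRAY)
print(g[85:115,300:345].mean(1).round().tolist()); print(g[195:225,285:300].mean(1).round().tolist(), g[200:222,352:366].mean(1).round().tolist())
w=(g>235).astype(np.uint8); n,l,st,ce=cv2.connectedComponentsWithStats(w); i=l[166,325]; print(st[i],ce[i])
d=T[:3,0]
r=cv2.minAreaRect(cv2.findNonZero((l==i).astype(np.uint8)))
print("wide along",onz(c,*r[0],.062,P)@d,"walls",[onz(c,325,v,.016,P)@d for v in (95,100,105,208,212,216)])
q=onz(c,*r[0],.062,P); print(q)
```

```text
[86.0, 89.0, 94.0, 104.0, 127.0, 155.0, 174.0, 182.0, 182.0, 187.0, 200.0, 205.0, 204.0, 205.0, 204.0, 205.0, 205.0, 205.0, 205.0, 207.0, 202.0, 125.0, 172.0, 187.0, 187.0, 187.0, 187.0, 185.0, 178.0, 167.0]
[253.0, 252.0, 248.0, 242.0, 236.0, 228.0, 217.0, 200.0, 173.0, 157.0, 144.0, 149.0, 145.0, 132.0, 120.0, 114.0, 114.0, 113.0, 114.0, 113.0, 116.0, 121.0, 121.0, 121.0, 122.0, 122.0, 122.0, 121.0, 120.0, 121.0] [233.0, 224.0, 192.0, 161.0, 144.0, 146.0, 189.0, 204.0, 200.0, 193.0, 191.0, 192.0, 191.0, 191.0, 190.0, 190.0, 184.0, 182.0, 182.0, 182.0, 179.0, 182.0]
[ 275  115  101  101 7878] [324.88778878 165.41634933]
wide along -0.22826898633240328 walls [np.float64(-0.1951673926258454), np.float64(-0.19777294527846231), np.float64(-0.2003933032889563), np.float64(-0.25830911582706845), np.float64(-0.2607365883383628), np.float64(-0.26317960029574056)]
[ 0.53780301 -0.11816064  0.062     ]
```

>>> apply_moves(
  plan=[0,0,-0.01,0,0,0,0,0,-0.03,0,0,0,0,0,-0.06,0,0,0,0,0,-0.095,0,0,0,-0.015,0,-0.12,0,0,-0.01,-0.04,0.002,-0.13,0,0,-0.03,-0.07,0.004,-0.13,0,0,-0.05,-0.105,0.006,-0.13,0,0,-0.07,-0.14,0.008,-0.13,0,0,-0.09,-0.175,0.01,-0.13,0,0,-0.11,-0.21,0.012,-0.13,0,0,-0.13,-0.245,0.014,-0.13,0,0,-0.15],
)

```text
clock: 18.57
eef_pos: [0.5535, -0.0108, 0.1793]
tool_rot: [0.652, 0.759, -0.0, -0.0]
ft_force: [0.8, 0.5, -0.9]
grip_width: 0.0289
```

```bash
python3 go.py 0.5626 -0.2383 0.18 102.1
```

```text
now [ 0.5535 -0.0108  0.1793] [-2.047e+00 -2.383e+00  1.000e-03] q [-0.02  0.37  0.05  1.25 -0.    1.4 ] w 0.0289 F [ 0.8  0.5 -0.9] t 18.57
[-0.2263, -0.0253, -0.0007] [-0.001, 0.0, -0.06]
```

>>> apply_moves(
  plan=[-0.035,-0.004,0,0,0,-0.01,-0.07,-0.008,0,0,0,-0.02,-0.105,-0.012,0,0,0,-0.03,-0.14,-0.016,0,0,0,-0.04,-0.175,-0.02,0,0,0,-0.05,-0.205,-0.024,0,0,0,-0.06,-0.222,-0.0255,0.01,0,0,-0.06,-0.228,-0.026,0.03,0,0,-0.06,-0.228,-0.026,0.055,0,0,-0.06,-0.228,-0.026,0.07,0,0,-0.06,-0.228,-0.026,0.08,0,0,-0.06,-0.228,-0.026,0.08,0,0,-0.06],
)

```text
clock: 19.57
eef_pos: [0.5603, -0.2378, 0.0963]
tool_rot: [0.629, 0.777, -0.001, -0.003]
ft_force: [0.2, 0.7, -1.3]
grip_width: 0.0288
```

>>> apply_moves(
  plan=[0,0,0,0,0,0,0,0,0,0,0,0],
)

```text
clock: 19.73
eef_pos: [0.5632, -0.2386, 0.1006]
tool_rot: [0.629, 0.777, 0.0, 0.001]
ft_force: [1.1, -0.3, -0.6]
grip_width: 0.0289
```

```bash
python3 go.py 0.5626 -0.2383 0.0458 102.1; python3 -c "
from h import *
c,P=wristpose(); cv2.imwrite('pics/w8.png',c['pixels'][:,:,::-1])"
```

```text
now [ 0.5632 -0.2386  0.1006] [1.975e+00 2.441e+00 1.000e-03] q [-0.4   0.54  0.1   1.13 -0.    0.96] w 0.0289 F [ 1.1 -0.3 -0.6] t 19.73
[0.0005, -0.0006, 0.0548] [0.002, 0.001, -0.001]
```

View pics/w8.png

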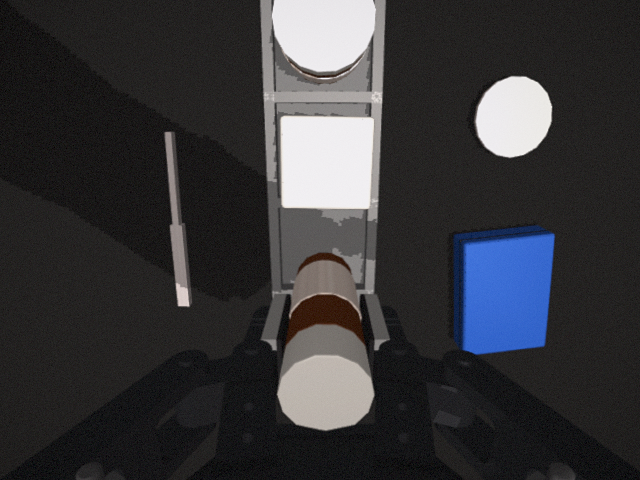

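>>> apply_moves(
  plan=[0,-0.0005,0.015,0,0,0,0,-0.0005,0.028,0,0,0,0,-0.0005,0.038,0,0,0,0,-0.0005,0.044,0,0,0,0,-0.0005,0.048,0,0,0,0,-0.0005,0.051,0,0,0,0,-0.0005,0.053,0,0,0,0,-0.0005,0.053,0,0,0,0,-0.0005,0.053,0,0,0],
)

```text
clock: 20.53
eef_pos: [0.5621, -0.2387, 0.0467]
tool_rot: [0.629, 0.777, 0.0, 0.0]
ft_force: [-0.6, -0.9, -1.0]
grip_width: 0.0287
```

>>> apply_moves(
  plan=[0,0,0.0005,0,0,0,0,0,0.001,0,0,0,0,0,0.001,0,0,0],
)

```text
clock: 20.78
eef_pos: [0.5622, -0.2387, 0.0459]
tool_rot: [0.629, 0.777, 0.0, 0.001]
ft_force: [0.3, 0.7, 1.2]
grip_width: 0.0288
```

>>> apply_moves(
  plan=[0,0,0.0005,0,0,0,0,0,0.0005,0,0,0,0,0,0.0005,0,0,0],
)

```text
clock: 21.03
eef_pos: [0.5622, -0.2388, 0.0458]
tool_rot: [0.629, 0.777, 0.0, 0.001]
ft_force: [-1.4, 1.2, 5.5]
grip_width: 0.029
```

>>> apply_moves(
  plan=[0,0,0,0,0,0,0,0,0,0,0,0,0,0,0,0,0,0,0,0,0,0,0,0,0,0,-0.005,0,0,0,0,0,-0.025,0,0,0,0,0,-0.06,0,0,0,0,0,-0.1,0,0,0,0,0,-0.13,0,0,0,0,0,-0.14,0,0,0],
  grip=0.0854,
)

```text
clock: 21.87
eef_pos: [0.5645, -0.2397, 0.1914]
tool_rot: [0.629, 0.777, 0.001, 0.005]
ft_force: [0.7, -0.6, 0.7]
grip_width: 0.0854
```

```bash
python3 go.py 0.5395 0.236 0.175 90
```

```text
now [ 0.5645 -0.2397  0.1914] [1.97  2.435 0.004] q [-0.4   0.48  0.24  1.33 -0.    0.96] w 0.0854 F [ 0.7 -0.6  0.7] t 21.87
[0.4705, 0.0746, 0.0143] [0.009, 0.005, 0.21]
```

>>> apply_moves(
  plan=[0.03,0.005,0,0,0,0.02,0.065,0.011,0,0,0,0.04,0.1,0.017,0,0,0,0.06,0.14,0.024,0,0,0,0.08,0.18,0.03,0,0,0,0.1,0.22,0.037,0,0,0,0.12,0.26,0.044,0,0,0,0.14,0.3,0.051,0,0,0,0.16,0.34,0.058,0,0,0,0.18,0.38,0.065,0,0,0,0.2,0.42,0.072,0,0,0,0.21,0.45,0.077,0,0,0,0.21],
)

```text
clock: 22.87
eef_pos: [0.5425, 0.2208, 0.1844]
tool_rot: [0.706, 0.708, 0.0, -0.0]
ft_force: [0.4, 0.2, -0.2]
grip_width: 0.085
```

>>> apply_moves(
  plan=[0.03,0,0,0,0,0,0.055,-0.002,0,0,0,0,0.073,-0.004,0,0,0,0,0.079,-0.004,0,0,0,0,0.079,-0.004,0,0,0,0,0.079,-0.004,0,0,0,0,0.079,-0.004,0,0,0,0],
)

```text
clock: 23.45
eef_pos: [0.5395, 0.2952, 0.1847]
tool_rot: [0.708, 0.707, -0.0, 0.0]
ft_force: [0.4, 0.5, -0.5]
grip_width: 0.0857
```

```bash
python3 go.py 0.539 0.2975 0.036 90; python3 wm.py | head -9;  python3 -c "
from h import *
c=optics.camera('top'); cv2.imwrite('pics/t9.png',cv2.resize(c['pixels'][170:300,120:520,::-1],None,fx=2,fy=2))"
```

```text
now [0.5395 0.2952 0.1847] [ 2.223e+00  2.220e+00 -1.000e-03] q [ 0.5   0.49  0.25  1.33 -0.    2.07] w 0.0857 F [ 0.4  0.5 -0.5] t 23.45
[0.0024, -0.0004, 0.1487] [-0.0, 0.001, -0.001]
[0.5406 0.3734 0.3276]
[   0    0  124   49 3010] [41.  15.6] 90.0 [(0.066, [0.3671, 0.4385]), (0.076, [0.3737, 0.436]), (0.085, [0.3797, 0.4338]), (0.1, [0.3897, 0.43])]
[ 108  181   51   47 1756] [131.6 203.5] 26.6 [(0.066, [0.3994, 0.3181]), (0.076, [0.4048, 0.3203]), (0.085, [0.4096, 0.3222]), (0.1, [0.4177, 0.3253])]
[ 290  181   71  130 6266] [327.5 249.3] 90.0 [(0.066, [0.5402, 0.2852]), (0.076, [0.5402, 0.2885]), (0.085, [0.5402, 0.2916]), (0.1, [0.5402, 0.2966])]
[ 418  185   70   69 3764] [452.1 219.1] 45.0 [(0.066, [0.6326, 0.3055]), (0.076, [0.6291, 0.3081]), (0.085, [0.626, 0.3104]), (0.1, [0.6207, 0.3143])]
[197 276  28  47 923] [211.4 295.1] 85.2 [(0.066, [0.4508, 0.241]), (0.076, [0.4542, 0.246]), (0.085, [0.4573, 0.2506]), (0.1, [0.4625, 0.2582])]
145 283 366 [0.5044 0.354 ] [0.575 0.354]
170 284 366 [0.5046 0.3331] [0.5756 0.3331]
195 285 365 [0.5048 0.3114] [0.5754 0.3114]
```

View pics/t9.png

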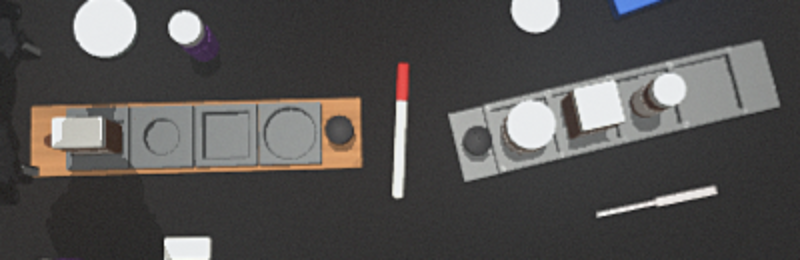

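>>> apply_moves(
  plan=[0.001,0,0.025,0,0,0,0.001,0,0.06,0,0,0,0.001,0,0.095,0,0,0,0.001,0,0.12,0,0,0,0.001,0,0.138,0,0,0,0.001,0,0.148,0,0,0,0.001,0,0.148,0,0,0,0.001,0,0.148,0,0,0,0.001,0,0.148,0,0,0],
  grip=0.068,
)

```text
clock: 24.3
eef_pos: [0.5407, 0.2979, 0.0386]
tool_rot: [0.707, 0.707, 0.001, 0.0]
ft_force: [0.3, -0.3, -0.0]
grip_width: 0.0678
```

```bash
python3 -c "
from h import *
c,P=wristpose(); cv2.imwrite('pics/w10.png',c['pixels'][:,:,::-1])"
```

```text
(no output)
```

View pics/w10.png

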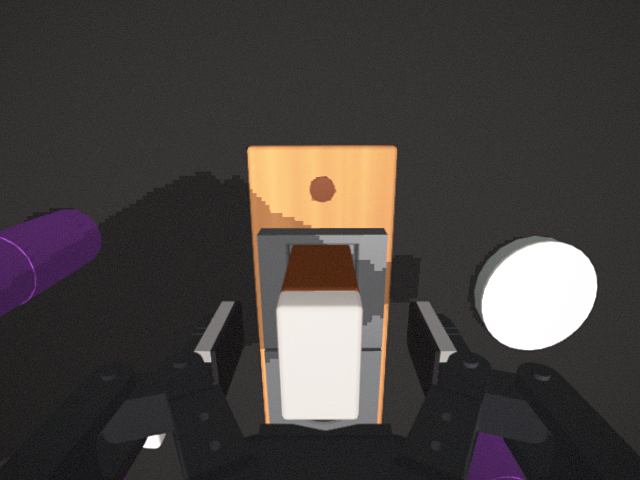

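Bottle centred between the open pads at (320,350). I'll close on it.

>>> apply_moves(
  plan=[0,0,0,0,0,0,0,0,0,0,0,0,0,0,0,0,0,0,0,0,0,0,0,0,0,0,0,0,0,0,0,0,0,0,0,0,0,0,0,0,0,0,0,0,0,0,0,0],
  grip=0,
)

```text
clock: 25.02
eef_pos: [0.5398, 0.2979, 0.0377]
tool_rot: [0.707, 0.707, 0.001, 0.0]
ft_force: [-0.3, -0.3, 5.5]
grip_width: 0.0276
```

```bash
python3 go.py 0.539 0.2975 0.036 90;python3 - <<'E'
from h import *
c=optics.camera("top"); im=c["pixels"]; hsv=cv2.cvtColor(im,cv2.COLOR_RGB2HSV)
w=((hsv[...,2]>205)&(hsv[...,1]<40)).astype(np.uint8)
n,l,st,ce=cv2.connectedComponentsWithStats(w)
C=np.array([.5558,-.2066]);d=np.array([-.2117,.9773]);nn=np.array([d[1],-d[0]])
for p,z,y in (((385,232),.062,.093),((420,222),.081,.031),((453,216),.096,-.031)):
    i=l[p[1],p[0]]; r=cv2.minAreaRect(cv2.findNonZero((l==i).astype(np.uint8))); q=onz(c,*r[0],z)[:2]
    print(st[i],q.round(4),"across",(q-C)@nn,"along err",(q-C)@d-y)
E
```

```text
now [0.5398 0.2979 0.0377] [2.221e+00 2.221e+00 2.000e-03] q [0.5  0.61 0.04 1.   0.   2.08] w 0.0276 F [-0.3 -0.3  5.5] t 25.02
[-0.0004, -0.0008, 0.0017] [0.001, -0.001, 0.0]
[373 220  25  24 465] [ 0.5379 -0.117 ] across 0.0014365467048609094 along err -0.0016550175881400453
[407 210  26  25 462] [ 0.5518 -0.178 ] across 0.002171131225815405 along err -0.002184169525239983
[447 207  16  16 208] [ 0.5616 -0.2388] across -0.0011418346354893332 along err -0.0017158457201865637
```

>>> apply_moves(
  plan=[0,0,-0.01,0,0,0,0,0,-0.03,0,0,0,0,0,-0.06,0,0,0,0,0,-0.095,0,0,0,-0.015,0,-0.125,0,0,-0.01,-0.04,0.002,-0.14,0,0,-0.03,-0.075,0.004,-0.14,0,0,-0.05,-0.11,0.006,-0.14,0,0,-0.07,-0.145,0.008,-0.14,0,0,-0.09,-0.18,0.01,-0.14,0,0,-0.11,-0.215,0.012,-0.14,0,0,-0.13,-0.25,0.014,-0.14,0,0,-0.15],
)

```text
clock: 26.07
eef_pos: [0.5526, 0.0459, 0.1767]
tool_rot: [0.652, 0.758, -0.0, -0.0]
ft_force: [0.2, 0.2, -1.0]
grip_width: 0.0271
```

```bash
python3 go.py 0.576 -0.2986 0.178 102.1
```

```text
now [0.5526 0.0459 0.1767] [-2.047e+00 -2.382e+00  1.000e-03] q [ 0.08  0.38  0.05  1.25 -0.    1.5 ] w 0.0271 F [ 0.2  0.2 -1. ] t 26.07
[-0.3441, -0.0288, -0.0012] [-0.001, -0.0, -0.06]
```

>>> apply_moves(
  plan=[-0.035,-0.003,0,0,0,-0.01,-0.07,-0.006,0,0,0,-0.02,-0.105,-0.009,0,0,0,-0.03,-0.14,-0.012,0,0,0,-0.04,-0.175,-0.015,0,0,0,-0.05,-0.21,-0.018,0,0,0,-0.06,-0.245,-0.021,0,0,0,-0.06,-0.28,-0.024,0,0,0,-0.06,-0.31,-0.027,0,0,0,-0.06,-0.335,-0.029,0,0,0,-0.06,-0.345,-0.03,0.01,0,0,-0.06,-0.3455,-0.03,0.02,0,0,-0.06],
)

```text
clock: 27.07
eef_pos: [0.5751, -0.3011, 0.1561]
tool_rot: [0.63, 0.776, -0.0, 0.0]
ft_force: [0.6, 0.3, -1.5]
grip_width: 0.0271
```

>>> apply_moves(
  plan=[0,0,0.025,0,0,0,0,0,0.05,0,0,0,0,0,0.068,0,0,0,0,0,0.075,0,0,0,0,0,0.075,0,0,0,0,0,0.075,0,0,0],
)

```text
clock: 27.57
eef_pos: [0.5752, -0.2972, 0.0816]
tool_rot: [0.629, 0.778, -0.0, -0.001]
ft_force: [-0.4, -0.6, -0.9]
grip_width: 0.0276
```

```bash
python3 go.py 0.576 -0.2986 0.0337 102.1; python3 -c "
from h import *
c,P=wristpose(); cv2.imwrite('pics/w11.png',c['pixels'][:,:,::-1])"
```

```text
now [ 0.5752 -0.2972  0.0816] [-1.974 -2.442  0.   ] q [-0.48  0.62  0.2   1.15  0.    0.88] w 0.0276 F [-0.4 -0.6 -0.9] t 27.57
[-0.0016, 0.0005, 0.0479] [-0.001, -0.001, 0.0]
```

View pics/w11.png

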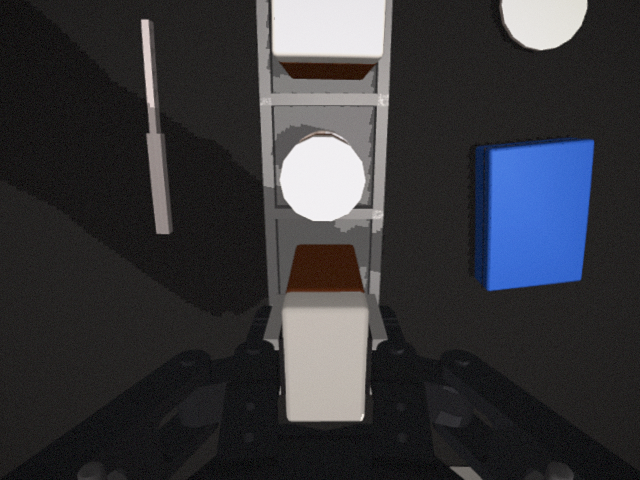

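>>> apply_moves(
  plan=[-0.0005,0,0.015,0,0,0,-0.0005,0,0.026,0,0,0,-0.0005,0,0.035,0,0,0,-0.0005,0,0.041,0,0,0,-0.0005,0,0.044,0,0,0,-0.0005,0,0.046,0,0,0,-0.0005,0,0.047,0,0,0,-0.0005,0,0.047,0,0,0,-0.0005,0,0.047,0,0,0],
)

```text
clock: 28.37
eef_pos: [0.5757, -0.2992, 0.0353]
tool_rot: [0.629, 0.777, 0.0, 0.0]
ft_force: [0.1, 0.2, -1.5]
grip_width: 0.0276
```

>>> apply_moves(
  plan=[0,0,0.0005,0,0,0,0,0,0.001,0,0,0,0,0,0.001,0,0,0],
)

```text
clock: 28.62
eef_pos: [0.5755, -0.299, 0.034]
tool_rot: [0.629, 0.777, 0.0, 0.0]
ft_force: [0.2, 0.5, -0.5]
grip_width: 0.0271
```

>>> apply_moves(
  plan=[0,0,0.0005,0,0,0,0,0,0.001,0,0,0,0,0,0.001,0,0,0],
)

```text
clock: 28.87
eef_pos: [0.5755, -0.2991, 0.0337]
tool_rot: [0.629, 0.777, 0.0, 0.0]
ft_force: [-2.1, 0.3, 5.1]
grip_width: 0.0273
```

>>> apply_moves(
  plan=[0,0,0,0,0,0,0,0,0,0,0,0,0,0,0,0,0,0,0,0,0,0,0,0,0,0,-0.005,0,0,0,0,0,-0.025,0,0,0,0,0,-0.06,0,0,0,0,0,-0.1,0,0,0,0,0,-0.13,0,0,0,0,0,-0.14,0,0,0],
  grip=0.07,
)

```text
clock: 29.7
eef_pos: [0.578, -0.3003, 0.1798]
tool_rot: [0.629, 0.777, 0.001, 0.005]
ft_force: [0.8, 0.5, 0.4]
grip_width: 0.0699
```

>>> apply_moves(
  plan=[0,-0.035,0,0,0,0,-0.02,-0.07,0,0,0,0,-0.04,-0.105,0,0,0,0,-0.06,-0.14,0,0,0,0,-0.06,-0.17,0,0,0,0,-0.06,-0.2,0,0,0,0,-0.06,-0.2,0,0,0,0,-0.06,-0.2,0,0,0,0],
)

```text
clock: 30.37
eef_pos: [0.3908, -0.3998, 0.1728]
tool_rot: [0.63, 0.776, 0.0, -0.0]
ft_force: [0.8, 0.5, -0.2]
grip_width: 0.0699
```

Run:
```python
from h import *
c=optics.camera("top"); im=c["pixels"]; hsv=cv2.cvtColor(im,cv2.COLOR_RGB2HSV)
cv2.imwrite('pics/t12.png',cv2.resize(im[170:300,120:520,::-1],None,fx=2,fy=2))
s=optics.camera("side")["pixels"]; cv2.imwrite('pics/s12.png',cv2.resize(s[150:370,200:480,::-1],None,fx=2.5,fy=2.5))
print({k:sensors.get_obs()[k] for k in ("clock","eef_pos","grip_width")})
w=((hsv[...,2]>205)&(hsv[...,1]<40)).astype(np.uint8)
n,l,st,ce=cv2.connectedComponentsWithStats(w)
C=np.array([.5558,-.2066]);d=np.array([-.2117,.9773]);nn=np.array([d[1],-d[0]])
for p,z,y in (((385,232),.062,.093),((420,222),.081,.031),((453,216),.096,-.031),((484,210),.072,-.093)):
    i=l[p[1],p[0]]; r=cv2.minAreaRect(cv2.findNonZero((l==i).astype(np.uint8))); q=onz(c,*r[0],z)[:2]
    print(st[i],r[2],q.round(4),"across",(q-C)@nn,"along err",(q-C)@d-y)
```

```text
{'clock': 30.4667, 'eef_pos': array([ 0.3928537 , -0.39940293,  0.17285261]), 'grip_width': 0.07020006541187536}
[374 220  24  24 455] 90.0 [ 0.5378 -0.118 ] across 0.0012169100658391374 along err -0.002562002453838058
[407 210  25  25 448] 75.96376037597656 [ 0.5512 -0.1774] across 0.001638784390882205 along err -0.0014757185849629227
[447 207  16  16 199] 90.0 [ 0.5616 -0.2388] across -0.0011418346354893332 along err -0.0017158457201865637
[469 199  27  19 347] 75.96376037597656 [ 0.5756 -0.2979] across 2.147256453946244e-05 along err -0.00042408347669634083
```

View pics/t12.png

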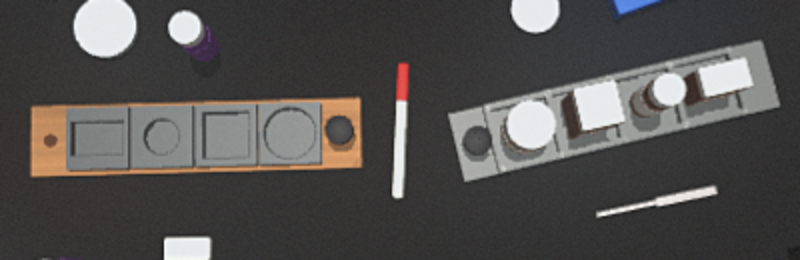

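View pics/s12.png

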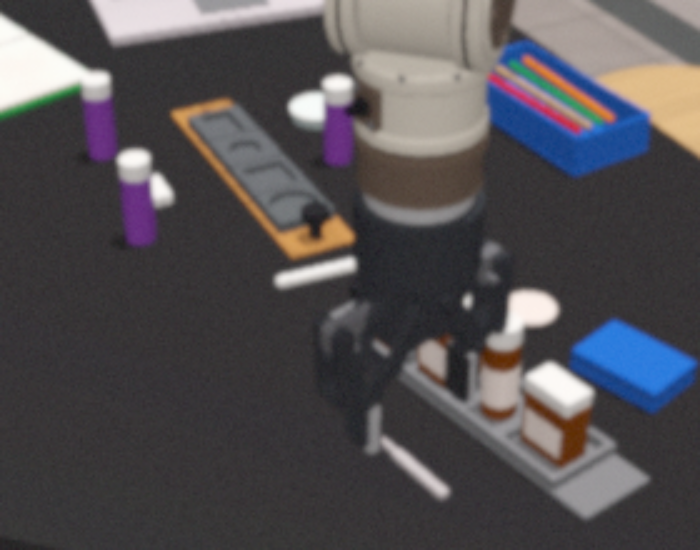

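The tray is empty and all four bottles stand upright in the rack in order. The gripper is clear of everything, so I'm handing the job in.

```bash
python3 -c "
from workcell import bot
print(bot.job_done())"
```

```text
the job is handed in; nothing more can be done
None
```

I moved all four bottles into the grey rack and handed the job in at about 30.5 s. From the knob end the order is wide, square, slim, oblong, the same as in the tray. Each bottle was lowered until it touched the floor (about 5–7 N on the wrist), then released, and the arm was backed away.

- **Last top view:** It shows the tray empty and the four bottles in order, one to a compartment, within about 2.5 mm of the compartment middles.
- **Last side view:** It shows the slim and oblong bottles upright. The gripper hides the wide and square ones there, but both looked upright in earlier pictures.
- **Where checks disagreed:** The top and wrist cameras put the rack about 3 mm apart along its length. By the top camera the wide jar sat about 2.6 mm off along the row, and by the wrist camera 0.7 mm. I averaged the two cameras to place the bottles and left them where they stood.

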